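# Blank off the jar filler's inlet and tug-test the plug

### The job

Blank off the jar filler: take the steel plug with the straight round grip out of the rack, push it into the coupling on top of the filler until it latches fully home, then prove that it is held by pulling it straight up with a steady 10 N or so for about a second. Leave it fully home and let go. Never push the coupling with more than 25 N or pull it with more than 20 N, and leave the other two plugs and the jars where they are.

Things in the scene. Friction and masses are not known exactly. Their poses are not given: they have to be found in the camera images.
- plug_grip (a point): The plug to fit, plain steel, about 150 g, standing stem-down in the rack: straight round grip 22 mm diameter, 42 mm tall, flat top; below it a flange 32 mm diameter, 4 mm thick, and a stem. Round, so yaw does not matter. This point is on its axis, 22 mm above the flange's top face and 20 mm below the flat top; z is up along the axis.
- plug_flange (a point): Centre of the underside of that plug's flange, 26 mm below plug_grip; fully home it lies on coupling_mouth. Below it the stem is 20 mm diameter and 32 mm long, with a groove (13 mm diameter, 10 to 18 mm below the flange) and a 10 mm long tapered tip, 11 mm across at its end.
- coupling_mouth (a point): Centre of the bore's mouth in the top face of the coupling, a steel block 56 x 56 x 40 mm on the filler, top about 110 mm above the bench; 22 mm vertical bore right through; z up. The plug's taper spreads two spring latches in the bore (8 to 18 N of push) that snap into its groove near the end; it must then go on down until its flange lies on the face.
- coupling (a joint): Spring travel of the whole coupling block on the filler, m: it floats up and down on a stiff spring, 1 mm per 5 N (0 free, +0.002 when pulled up with 10 N, -0.002 when pushed down with 10 N), stops at +-7 mm.
- filler: The jar filler, a white box 170 x 140 x 62 mm, fixed to the bench, the coupling on the middle of its top. Origin at the centre of its underside; x is its 170 mm length. The coupling's latches lie along this x (their round ends stick out of the block). A latched plug has a few mm of free lift before the latches hold it; they do not let go.
- rack: White parking rack, a block 60 x 210 x 36 mm fixed to the bench with three holes (23 mm) in a row along its y axis, at -70, 0 and +70 mm; the three plugs stand in them, flange on the rack's top, in any order. Origin at the centre of its underside. Room for the fingers on its x and -x sides.
- stub_head (a point): Another plug, to be left alone: same flange and stem size, with a mushroom head 44 mm diameter; this point is the middle of the head.
- spigot_head (a point): Another plug, to be left alone: with a T-bar head 46 mm long and 12 mm square; this point is the middle of the bar.
- cream_jar_mid (a point): Closed white jar, 76 mm diameter, 85 mm tall, to be left alone; point at its middle.
- glass_jar_mid (a point): Small open glass jar, 54 mm diameter, 45 mm tall, to be left alone; point at its middle.
There are look-alikes about, which are no part of the job. Of the things that look like the filler, the smaller one is meant.

How it is judged (in metres and radians):
On the way, in this order (a step that is already met when the one before it is completed fails the run):
1. the plug is pushed fully home in the coupling (horizontal distance between plug_flange and coupling_mouth below 0.004 m and angle between plug_flange's own z axis and vertical below 0.12 rad and z of plug_flange in the frame of coupling_mouth between -0.002 and 0.002 m), for 0.1 s.
2. the latched plug is pulled up against its latches with 6 to 14 N for at least 0.5 s (horizontal distance between plug_flange and coupling_mouth below 0.004 m and angle between plug_flange's own z axis and vertical below 0.12 rad and z of plug_flange in the frame of coupling_mouth between 0.002 and 0.006 m and value of joint coupling between 0.0012 and 0.0028 m), for 0.5 s.
At the end, for the whole second after the job is handed in: The plug stands latched in the coupling, flange within 2 mm of the top face, within 4 mm of the bore's centre and upright within 0.12 rad, released, the coupling back at rest within 1 mm below or 0.6 mm above free; the other plugs within 20 mm and the jars within 30 mm of where they stood (all of step 1 and value of joint coupling between -0.001 and 0.0006 m and distance of each of stub_head, spigot_head from where it was at the start of the episode below 0.02 m and distance of each of cream_jar_mid, glass_jar_mid from where it was at the start of the episode below 0.03 m); the robot touches nothing.
It fails at once if the coupling is pulled up with more than 20 N (travel over 4 mm) (value of joint coupling above 0.004 m).
It fails at once if the coupling is pushed down with more than 25 N (travel over 5 mm) (value of joint coupling below -0.005 m).
It fails at once if another plug is moved more than 20 mm (distance of any of stub_head, spigot_head from where it was at the start of the episode above 0.02 m).
It fails at once if a jar is moved more than 30 mm (distance of any of cream_jar_mid, glass_jar_mid from where it was at the start of the episode above 0.03 m).
It also fails if it takes over 72 s, if anything falls off the work surface, if the arm or the gripper's body presses on something with over 40 N, if the wrist force passes 120 N, or if a joint passes its speed limit or range.

### The arm

A 6-joint arm with a two-finger parallel gripper is mounted at the origin on the work surface. World frame = base frame: x ahead of the robot, y to its left, z up, the work surface at z = 0. Lengths are in m, angles in degrees, forces in N, time in s.
With the tool pointing down it reaches from about 0.375 to 0.9 m from the base axis. Payload 3.1 kg.
Tool frame: the origin (TCP) lies between the finger pads; the fingertips stand 22 mm ahead of it and the grasp point (between the pads) lies 3 mm ahead of it; y points along the fingers, x is the direction in which the jaws open and shut, and the axes are right-handed (so a half turn about y gives the same grasp; the last joint's range is limited). The gripper opens to 87 mm and grips with 3 to 60 N. Pads are 19 mm wide; open, the fingers measure 117 mm over their backs; the gripper's body (75 mm by 190 mm) begins 51 mm behind the grasp point.
Start: joints at [53.142, 30.224, 82.088, -0, 67.689, -10.227], TCP at [0.28, 0.559, 0.245] pointing down, gripper open.
Joint ranges: [-176.69, 176.69], [-43.24, 126.21], [12.49, 139.97], [-82, 262], [0, 151.66], [-163.58, 163.58]. Speed limits (degrees/s): [159.86, 159.86, 180, 180, 180, 180].

### API

Orientations are given as a 3x3 rotation matrix whose columns are the frame's x, y, z axes.
In Python, from rig import bot, imaging, workorder gives the robot as it stands. The module is installed in compiled form; this text tells all that it offers.
- The arm moves only by the tool drive_tool, never from a script. Its argument "commands" is a list of rows, each an object of numbers: "dx", "dy", "dz": the shift along the tool's x, y, z normalised to -1 to 1, where 1 is 4 cm; "wx", "wy", "wz": the turn, a rotation vector about the tool's x, y, z normalised to -1 to 1, where 1 is pi/2 rad; "grip": the finger opening in mm, from 0 to 87. In form: [{"dx": .., "dy": .., "dz": .., "wx": .., "wy": .., "wz": .., "grip": ..}, ...]. A call has 1 to 8 rows; each row shifts and turns the commanded pose from where the row before left it, along the tool's axes as they then stand; what a row does not reach is not made up. A row lasts 1/8 s, in which the tool goes at most 62.5 mm and 10.7 degrees, less where a joint would pass 70% of its speed; a pose out of reach is approached as far as the arm can. A call with a number of a shift or a turn outside -1 to 1 is refused whole. A call with a gripper value outside its range is refused whole. The fingers move at their own pace and stop on an object; the grip force is fixed at half the most. Time passes only in rows, so rows that do not move let the fingers close. It gives the time, the measured TCP pose, the force and the opening at its end, in the units of the state.
- bot.read_state(): the state, without advancing time (a new reading comes with each control period).
- imaging.capture(name): name is "side" or "top" or "wrist"; returns (picture, depth): 480x640x3 uint8, red, green, blue; 480x640 float32, m along the optical axis (not along the pixel's ray), 0 where there is no reading.
- imaging.get_calibration(name): a dict with "mtx" (3x3 intrinsics, pixels), "dist" ([k1, k2, p1, p2, k3] as OpenCV has them; the pictures are not rectified), "world_to_cam" (4x4, takes a point from world to camera coordinates). Camera axes: x right, y down, z forward; pixel columns grow to the right and rows downward; lengths in m; the calibration is good to about 2 mm. A picture is of the moment at which its call begins: read the wrist's pose just before it. get_calibration takes no time and is no camera call; for the wrist camera it gives the pose at the moment of the call.
- workorder.hand_in(): hands the job in, once; it reports no verdict.
The state is a dict: "time_s": time; "joint_positions": joint angles; "qvel": joint speeds; "tau": joint torques, N m; "position": TCP position; "tcp_rot": TCP orientation; "force": force on the tool from outside, world axes, zero at the start; "moment": the same for the moment, N m; "opening": opening from 0.0 (shut) to 1.0 (fully open).
Only numpy, scipy, OpenCV 4.12 (cv2) and the standard library are available. Lean on these libraries where they do the work, as an engineer would, in place of code of your own. Each camera call takes 0.05 s, during which the arm holds its last target. There are 200 camera calls.

## Working session

There is one attempt and no reset: what is moved stays moved. The work goes in short steps, Python scripts to look and compute and a tool call to move; the robot and the scene stay as the last step left them, time stands still between calls to the robot, and variables do not carry over. Pictures are saved under pics/ and viewed, on a budget of 10 in all, crops included, one or two more only if the job needs it, and the job is handed in when it is done.

Besides the shell and the picture viewer there is one more tool, called after "Request:" as name([rows], argument=value, ...), one row to a line, values as JSON. drive_tool: Moves the arm, as the interface text tells. Its arguments: {"type":"object","properties":{"commands":{"type":"array"}},"required":["commands"]}

```bash
mkdir -p pics
cat > h.py <<'E'
import numpy as np, cv2
from rig import bot, imaging, workorder
def cap(n,tag):
    c=imaging.get_calibration(n); p,d=imaging.capture(n)
    np.savez(f'{n}_{tag}.npz',p=p,d=d,K=c['mtx'],D=np.array(c['dist'],float),T=c['world_to_cam'])
    cv2.imwrite(f'pics/{n}_{tag}.png',p[...,::-1]); return load(n,tag)
def load(n,tag): return dict(np.load(f'{n}_{tag}.npz'))
def ray(c,u,v):
    q=cv2.undistortPoints(np.array([[[u,v]]],float),c['K'],c['D'])[0,0]
    R=c['T'][:3,:3];t=c['T'][:3,3]
    return -R.T@t, R.T@np.array([q[0],q[1],1.])
def onz(c,u,v,z):
    o,d=ray(c,u,v); return o+d*(z-o[2])/d[2]
def cloud(c):
    v,u=np.mgrid[:480,:640]; uv=np.stack([u,v],-1).reshape(-1,1,2).astype(float)
    q=cv2.undistortPoints(uv,c['K'],c['D'])[:,0]; d=c['d'].reshape(-1,1)
    P=np.c_[q,np.ones(len(q))]*d
    W=(P-c['T'][:3,3])@c['T'][:3,:3]; W[d[:,0]==0]=np.nan
    return W.reshape(480,640,3)
E
python3 - <<'E'
from h import *
s=bot.read_state();print(s['position'],s['force'],s['opening'])
for n in('top','side'):
    c=cap(n,'0');print(n,-c['T'][:3,:3].T@c['T'][:3,3],c['K'][0,0])
E
```

```text
[0.27971163 0.55816142 0.24357761] [ 0.86580292 -0.30483544  0.03018986] 1.0016308215786798
top [ 0.41822513 -0.00115157  1.14309656] 474.1306529948323
side [0.41829045 0.64850342 0.82116262] 457.1001523517278
```

View pics/top_0.png

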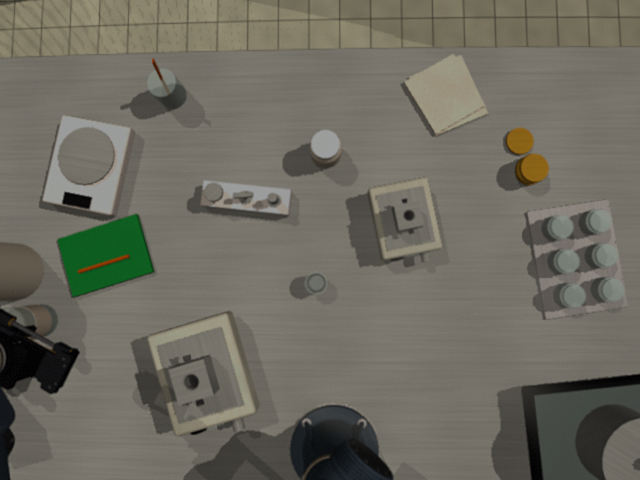

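View pics/side_0.png

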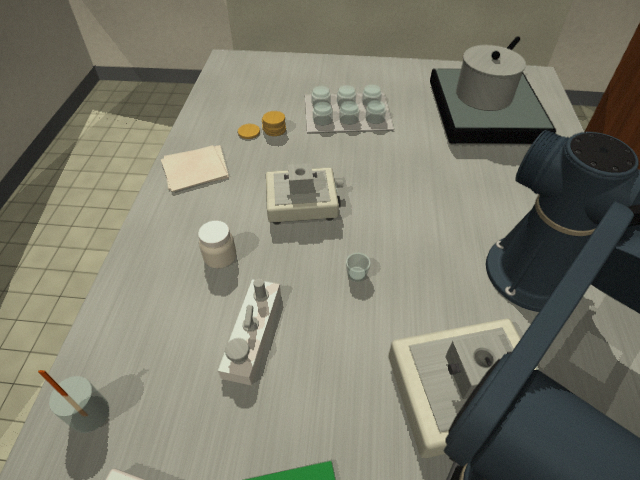

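The top view shows the rack at about (245,198) with the mushroom plug (212,192), the T-bar (243,195) and the round grip (273,198). The smaller filler is at (405,218) with its bore at (408,215). The side view agrees: the round grip is at (260,290) and the bore at (300,172).

Run:
```python
from h import *
for n in('top','side'):
    c=load(n,'0');W=cloud(c);P=W.reshape(-1,3)
    g0=onz(c,*( (273,198) if n=='top' else (260,285)),.08); b0=onz(c,*((408,215) if n=='top' else (300,172)),.11)
    print(n,'seed',g0.round(3),b0.round(3))
    for nm,s,r,lo,hi in(('grip',g0,.025,.068,.095),('block',b0,.05,.1,.12),('rack',g0,.2,.03,.039),('filler',b0,.15,.055,.068)):
        m=(np.hypot(*(P[:,:2]-s[:2]).T)<r)&(P[:,2]>lo)&(P[:,2]<hi);Q=P[m]
        print(nm,m.sum(),np.median(Q,0).round(4),cv2.minAreaRect((Q[:,:2]*1000).astype(np.float32)) if m.sum()>5 else '')
s=bot.read_state();print(s['tcp_rot'].round(3) if hasattr(s['tcp_rot'],'round') else s['tcp_rot'])
c=imaging.get_calibration('wrist');print(np.linalg.inv(c['world_to_cam']).round(3),c['mtx'])
```

```text
top seed [0.586 0.136 0.08 ] [ 0.542 -0.164  0.11 ]
grip 78 [0.5882 0.138  0.0817] ((589.0758666992188, 138.7488250732422), (20.427692413330078, 19.21278190612793), 44.308876037597656)
block 617 [ 0.5424 -0.1639  0.1095] ((542.189208984375, -164.1593017578125), (75.3122787475586, 56.46928787231445), 11.174029350280762)
rack 1528 [0.5909 0.1917 0.0356] ((574.6953125, 161.97430419921875), (308.06695556640625, 302.2923889160156), 79.40209197998047)
filler 3592 [ 0.5356 -0.1595  0.0607] ((541.678955078125, -164.27239990234375), (167.9098358154297, 140.42788696289062), 11.160265922546387)
side seed [0.584 0.145 0.08 ] [ 0.541 -0.161  0.11 ]
grip 116 [0.5869 0.1438 0.0805] ((587.7786865234375, 140.7686004638672), (20.822406768798828, 21.46059799194336), 27.086828231811523)
block 442 [ 0.5412 -0.1585  0.1091] ((541.6226806640625, -161.82723999023438), (75.75055694580078, 59.7938232421875), 11.154584884643555)
rack 2173 [0.59   0.2133 0.0356] ((615.5162963867188, 115.67811584472656), (343.5785827636719, 291.7456970214844), 54.77705383300781)
filler 2144 [ 0.5362 -0.1398  0.0604] ((541.4698486328125, -161.60250854492188), (169.064453125, 141.6342315673828), 10.903631210327148)
[[ 0.448 -0.001 -0.894]
 [ 0.894 -0.002  0.448]
 [-0.002 -1.     0.   ]]
[[ 0.448  0.857  0.255  0.21 ]
 [ 0.894 -0.429 -0.13   0.593]
 [-0.002  0.286 -0.958  0.384]
 [ 0.     0.     0.     1.   ]] [[428.73574069   0.         324.13595398]
 [  0.         428.73574069 254.21509818]
 [  0.           0.           1.        ]]
```

```bash
cat >> h.py <<'E'
def to_tool(goal,ang=None):
    """tool-frame shift (mm) to goal TCP and turn (deg, about tool y) bringing jaw x to world angle ang"""
    s=bot.read_state();R=np.array(s['tcp_rot']);p=np.array(s['position'])
    a=np.degrees(np.arctan2(R[1,0],R[0,0]))
    print('t',s['time_s'],'pos',p.round(4),'jaw',a.round(2),'y',R[:,1].round(4),'F',np.array(s['force']).round(2),'open',round(s['opening'],3))
    print('tool shift mm',(R.T@(np.array(goal)-p)*1000).round(1),'wy deg',None if ang is None else round(a-ang,2))
E
python3 - <<'E'
from h import *
c=load('top','0');P=cloud(c).reshape(-1,3)
m=(abs(P[:,0]-.59)<.06)&(abs(P[:,1]-.2)<.13)&(P[:,2]>.033)&(P[:,2]<.0375);Q=P[m]
print(m.sum(),cv2.minAreaRect((Q[:,:2]*1000).astype(np.float32)))
m=(abs(P[:,0]-.59)<.06)&(abs(P[:,1]-.2)<.13)&(P[:,2]>.045);Q=P[m];print('tall',Q[:,2].max())
to_tool([.588,.139,.2],-6)
E
```

```text
1106 ((595.8377685546875, 208.12832641601562), (209.07595825195312, 61.036685943603516), 84.20195770263672)
tall 0.08778949044087157
t 0.1 pos [0.2797 0.5582 0.2437] jaw 63.37 y [-0.0012 -0.0016 -1.    ] F [-0.09 -0.6  -0.39] open 1.0
tool shift mm [-236.5   44.  -463.5] wy deg 69.37
```

Request:
drive_tool([
  {"wy":0.11},
  {"wy":0.11},
  {"wy":0.11},
  {"wy":0.11},
  {"wy":0.11},
  {"wy":0.11},
  {"wy":0.11},
])

```text
schema error: expected keys dx, dy, dz, wx, wy, wz, grip
```

```bash
python3 -c "
from h import *
to_tool([.588,.139,.2],-6)"
```

```text
t 0.1 pos [0.2797 0.5582 0.2437] jaw 63.37 y [-0.0012 -0.0016 -1.    ] F [-0.09 -0.6  -0.39] open 1.0
tool shift mm [-236.5   44.  -463.5] wy deg 69.37
```

Request:
drive_tool([
  {"dx":0,"dy":0,"dz":0,"wx":0,"wy":0.11,"wz":0,"grip":87},
  {"dx":0,"dy":0,"dz":0,"wx":0,"wy":0.11,"wz":0,"grip":87},
  {"dx":0,"dy":0,"dz":0,"wx":0,"wy":0.11,"wz":0,"grip":87},
  {"dx":0,"dy":0,"dz":0,"wx":0,"wy":0.11,"wz":0,"grip":87},
  {"dx":0,"dy":0,"dz":0,"wx":0,"wy":0.11,"wz":0,"grip":87},
  {"dx":0,"dy":0,"dz":0,"wx":0,"wy":0.11,"wz":0,"grip":87},
  {"dx":0,"dy":0,"dz":0,"wx":0,"wy":0.11,"wz":0,"grip":87},
  {"dx":0,"dy":0,"dz":0,"wx":0,"wy":0,"wz":0,"grip":87},
])

```text
time_s: 1.1
position: [0.2799, 0.5584, 0.244]
tcp_rot: [[0.995, -0.001, 0.101], [-0.101, -0.001, 0.995], [-0.001, -1.0, -0.001]]
force: [-1.5, 0.4, -0.3]
opening: 0.998
```

```bash
python3 -c "
from h import *
to_tool([.588,.139,.2],-6)"
```

```text
t 1.1 pos [0.2799 0.5584 0.244 ] jaw -5.82 y [-7.e-04 -9.e-04 -1.e+00] F [-1.49  0.39 -0.27] open 0.998
tool shift mm [ 349.    44.2 -386. ] wy deg 0.18
```

Request:
drive_tool([
  {"dx":0.87,"dy":0.1,"dz":-0.965,"wx":0,"wy":0,"wz":0,"grip":87},
  {"dx":0.87,"dy":0.1,"dz":-0.965,"wx":0,"wy":0,"wz":0,"grip":87},
  {"dx":0.87,"dy":0.1,"dz":-0.965,"wx":0,"wy":0,"wz":0,"grip":87},
  {"dx":0.87,"dy":0.1,"dz":-0.965,"wx":0,"wy":0,"wz":0,"grip":87},
  {"dx":0.87,"dy":0.1,"dz":-0.965,"wx":0,"wy":0,"wz":0,"grip":87},
  {"dx":0.87,"dy":0.1,"dz":-0.965,"wx":0,"wy":0,"wz":0,"grip":87},
  {"dx":0.87,"dy":0.1,"dz":-0.965,"wx":0,"wy":0,"wz":0,"grip":87},
  {"dx":0.87,"dy":0.1,"dz":-0.965,"wx":0,"wy":0,"wz":0,"grip":87},
])

```text
time_s: 2.1
position: [0.5259, 0.2213, 0.2123]
tcp_rot: [[0.995, -0.0, 0.1], [-0.1, 0.0, 0.995], [-0.0, -1.0, 0.0]]
force: [0.6, -0.0, -0.2]
opening: 0.999
```

Request:
drive_tool([
  {"dx":0.87,"dy":0.1,"dz":-0.965,"wx":0,"wy":0,"wz":0,"grip":87},
  {"dx":0.87,"dy":0.1,"dz":-0.965,"wx":0,"wy":0,"wz":0,"grip":87},
  {"dx":0,"dy":0,"dz":0,"wx":0,"wy":0,"wz":0,"grip":87},
  {"dx":0,"dy":0,"dz":0,"wx":0,"wy":0,"wz":0,"grip":87},
])

```text
time_s: 2.6
position: [0.5857, 0.1389, 0.2042]
tcp_rot: [[0.995, -0.002, 0.102], [-0.102, 0.0, 0.995], [-0.002, -1.0, 0.0]]
force: [-0.4, 0.4, -0.1]
opening: 0.999
```

```bash
python3 -c "
from h import *
to_tool([.5885,.1388,.067],-5.8)
c=cap('wrist','1');P=cloud(c).reshape(-1,3)
m=(np.hypot(P[:,0]-.588,P[:,1]-.139)<.03)&(P[:,2]>.07)&(P[:,2]<.095);Q=P[m]
print(m.sum(),np.median(Q,0),cv2.minAreaRect((Q[:,:2]*1000).astype(np.float32)))
"
```

```text
t 2.6 pos [0.5857 0.1389 0.2042] jaw -5.87 y [-1.6e-03  4.0e-04 -1.0e+00] F [-0.36  0.42 -0.06] open 0.999
tool shift mm [  3.  137.1   0.2] wy deg -0.07
965 [0.58951024 0.14060455 0.08231384] ((589.3999633789062, 139.11288452148438), (21.028017044067383, 21.106216430664062), 78.5976791381836)
```

View pics/wrist_1.png

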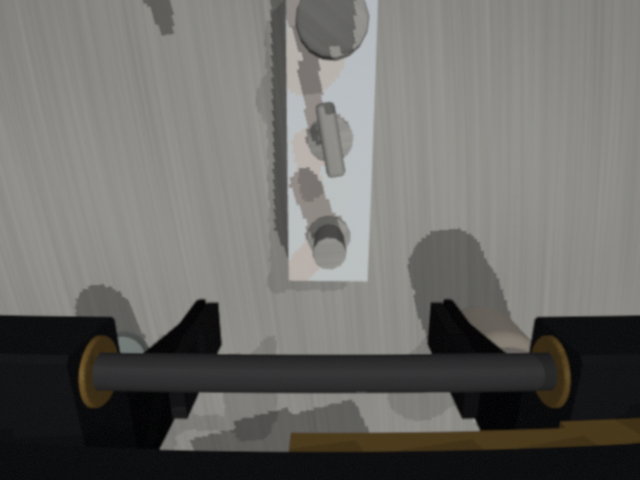

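The picture shows the straight grip at (330,245) between the open fingers, with the T-bar (330,140) and mushroom (333,20) clear. I'll descend and grip.

Request:
drive_tool([
  {"dx":0.09,"dy":0.8,"dz":0,"wx":0,"wy":0,"wz":0,"grip":87},
  {"dx":0,"dy":0.8,"dz":0,"wx":0,"wy":0,"wz":0,"grip":87},
  {"dx":0,"dy":0.8,"dz":0,"wx":0,"wy":0,"wz":0,"grip":87},
  {"dx":0,"dy":0.6,"dz":0,"wx":0,"wy":0,"wz":0,"grip":60},
  {"dx":0,"dy":0.38,"dz":0,"wx":0,"wy":0,"wz":0,"grip":50},
  {"dx":0,"dy":0,"dz":0,"wx":0,"wy":0,"wz":0,"grip":40},
  {"dx":0,"dy":0,"dz":0,"wx":0,"wy":0,"wz":0,"grip":40},
])

```text
time_s: 3.52
position: [0.5905, 0.1389, 0.0703]
tcp_rot: [[0.995, 0.002, 0.103], [-0.103, 0.0, 0.995], [0.002, -1.0, 0.0]]
force: [-1.2, 1.4, 0.1]
opening: 0.628
```

```bash
python3 -c "
from h import *
to_tool([.5892,.139,.067],-5.8)"
```

```text
t 3.525 pos [0.5905 0.1389 0.0703] jaw -5.88 y [ 1.7e-03  1.0e-04 -1.0e+00] F [-1.23  1.36  0.06] open 0.628
tool shift mm [-1.3  3.3 -0. ] wy deg -0.08
```

Request:
drive_tool([
  {"dx":-0.03,"dy":0.06,"dz":0,"wx":0,"wy":0,"wz":0,"grip":35},
  {"dx":0,"dy":0,"dz":0,"wx":0,"wy":0,"wz":0,"grip":28},
  {"dx":0,"dy":0,"dz":0,"wx":0,"wy":0,"wz":0,"grip":15},
  {"dx":0,"dy":0,"dz":0,"wx":0,"wy":0,"wz":0,"grip":0},
  {"dx":0,"dy":0,"dz":0,"wx":0,"wy":0,"wz":0,"grip":0},
  {"dx":0,"dy":0,"dz":0,"wx":0,"wy":0,"wz":0,"grip":0},
  {"dx":0,"dy":0,"dz":0,"wx":0,"wy":0,"wz":0,"grip":0},
  {"dx":0,"dy":0,"dz":0,"wx":0,"wy":0,"wz":0,"grip":0},
])

```text
time_s: 4.53
position: [0.5889, 0.1385, 0.0672]
tcp_rot: [[0.995, 0.0, 0.103], [-0.103, -0.0, 0.995], [0.0, -1.0, -0.0]]
force: [-0.2, -1.2, 4.3]
opening: 0.244
```

Request:
drive_tool([
  {"dx":0,"dy":-0.5,"dz":0,"wx":0,"wy":0,"wz":0,"grip":0},
  {"dx":0,"dy":-0.8,"dz":0,"wx":0,"wy":0,"wz":0,"grip":0},
  {"dx":0,"dy":-0.9,"dz":0,"wx":0,"wy":0,"wz":0,"grip":0},
  {"dx":0,"dy":-0.9,"dz":0,"wx":0,"wy":0,"wz":0,"grip":0},
  {"dx":0,"dy":-0.9,"dz":0,"wx":0,"wy":0,"wz":0,"grip":0},
  {"dx":0,"dy":0,"dz":0,"wx":0,"wy":0,"wz":0,"grip":0},
  {"dx":0,"dy":0,"dz":0,"wx":0,"wy":0,"wz":0,"grip":0},
])

```text
time_s: 5.4
position: [0.5877, 0.1385, 0.2255]
tcp_rot: [[0.995, -0.003, 0.103], [-0.103, -0.0, 0.995], [-0.003, -1.0, -0.0]]
force: [-0.6, 0.8, -1.1]
opening: 0.242
```

```bash
python3 -c "
from h import *
to_tool([.5422,-.163,.225],-5.8)
for k in range(3):
  pass
print(bot.read_state()['moment'])"
```

```text
t 5.4 pos [0.5877 0.1385 0.2255] jaw -5.93 y [-2.7e-03 -1.0e-04 -1.0e+00] F [-0.64  0.8  -1.11] open 0.242
tool shift mm [ -14.1    0.7 -304.6] wy deg -0.13
[-0.11796804  0.09884349 -0.04422108]
```

Request:
drive_tool([
  {"dx":-0.05,"dy":0,"dz":-0.6,"wx":0,"wy":0,"wz":0,"grip":0},
  {"dx":-0.05,"dy":0,"dz":-0.9,"wx":0,"wy":0,"wz":0,"grip":0},
  {"dx":-0.05,"dy":0,"dz":-0.9,"wx":0,"wy":0,"wz":0,"grip":0},
  {"dx":-0.05,"dy":0,"dz":-0.9,"wx":0,"wy":0,"wz":0,"grip":0},
  {"dx":-0.05,"dy":0,"dz":-0.9,"wx":0,"wy":0,"wz":0,"grip":0},
  {"dx":-0.05,"dy":0,"dz":-0.9,"wx":0,"wy":0,"wz":0,"grip":0},
  {"dx":-0.05,"dy":0,"dz":-0.9,"wx":0,"wy":0,"wz":0,"grip":0},
  {"dx":0,"dy":0,"dz":-0.1,"wx":0,"wy":0,"wz":0,"grip":0},
])

```text
time_s: 6.4
position: [0.5484, -0.1044, 0.2248]
tcp_rot: [[0.994, -0.004, 0.107], [-0.107, 0.001, 0.994], [-0.004, -1.0, 0.001]]
force: [-0.6, -0.2, -1.2]
opening: 0.246
```

Request:
drive_tool([
  {"dx":0,"dy":0,"dz":0,"wx":0,"wy":0,"wz":0,"grip":0},
  {"dx":0,"dy":0,"dz":0,"wx":0,"wy":0,"wz":0,"grip":0},
])

```text
time_s: 6.65
position: [0.5493, -0.1014, 0.2262]
tcp_rot: [[0.995, -0.001, 0.102], [-0.102, 0.001, 0.995], [-0.002, -1.0, 0.001]]
force: [0.2, -0.9, -0.9]
opening: 0.243
```

```bash
python3 -c "
from h import *
to_tool([.5422,-.164,.225],-5.8)
c=cap('wrist','2');W=cloud(c);P=W.reshape(-1,3)
m=(np.hypot(P[:,0]-.542,P[:,1]+.164)<.05)&(P[:,2]>.1)&(P[:,2]<.12);Q=P[m]
print(m.sum(),np.median(Q,0),cv2.minAreaRect((Q[:,:2]*1000).astype(np.float32)))
q=(np.array([.5422,-.164,.11])@c['T'][:3,:3].T+c['T'][:3,3]);print(c['K']@q/q[2])
"
```

```text
t 6.65 pos [ 0.5493 -0.1014  0.2262] jaw -5.86 y [-0.0015  0.001  -1.    ] F [ 0.22 -0.95 -0.92] open 0.243
tool shift mm [ -0.7   1.2 -63. ] wy deg -0.06
0 [nan nan nan] ((0.0, 0.0), (0.0, 0.0), 0.0)
[322.50723487 347.0262064    1.        ]
  return _methods._mean(a, axis=axis, dtype=dtype,
  ret = um.true_divide(
```

View pics/wrist_2.png

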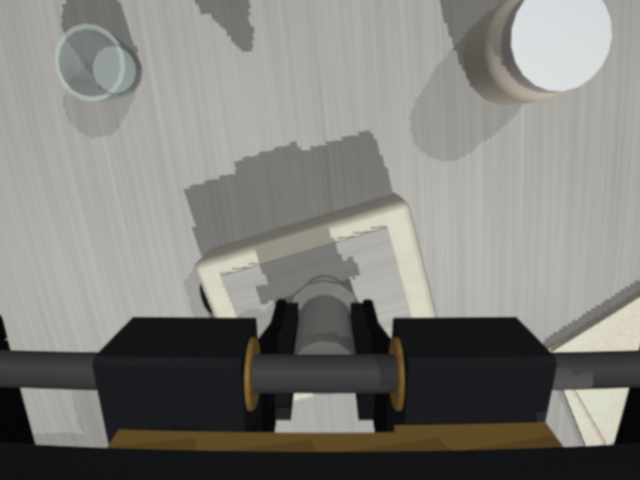

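The wrist camera looks to +y: it shows the held plug at (325,310) hiding the coupling. I'll go past the coupling to look at it from the far side.

Request:
drive_tool([
  {"dx":0,"dy":0,"dz":-0.6,"wx":0,"wy":0,"wz":0,"grip":0},
  {"dx":0,"dy":0,"dz":-0.9,"wx":0,"wy":0,"wz":0,"grip":0},
  {"dx":0,"dy":0,"dz":-0.9,"wx":0,"wy":0,"wz":0,"grip":0},
  {"dx":0,"dy":0,"dz":-0.8,"wx":0,"wy":0,"wz":0,"grip":0},
  {"dx":0,"dy":0,"dz":-0.4,"wx":0,"wy":0,"wz":0,"grip":0},
  {"dx":0,"dy":0,"dz":0,"wx":0,"wy":0,"wz":0,"grip":0},
  {"dx":0,"dy":0,"dz":0,"wx":0,"wy":0,"wz":0,"grip":0},
])

```text
time_s: 7.58
position: [0.5347, -0.2444, 0.2268]
tcp_rot: [[0.995, -0.001, 0.102], [-0.102, 0.001, 0.995], [-0.001, -1.0, 0.001]]
force: [-0.6, 0.5, -1.2]
opening: 0.246
```

```bash
python3 -c "
from h import *
to_tool([.5422,-.164,.225],-5.8)
c=cap('wrist','3');W=cloud(c);P=W.reshape(-1,3)
m=(np.hypot(P[:,0]-.542,P[:,1]+.164)<.05)&(P[:,2]>.1)&(P[:,2]<.12);Q=P[m]
print(m.sum(),np.median(Q,0),cv2.minAreaRect((Q[:,:2]*1000).astype(np.float32)))
q=(np.array([.5422,-.164,.11])@c['T'][:3,:3].T+c['T'][:3,3]);print(c['K']@q/q[2])
"
```

```text
t 7.575 pos [ 0.5347 -0.2444  0.2268] jaw -5.88 y [-6.0e-04  1.2e-03 -1.0e+00] F [-0.57  0.48 -1.21] open 0.246
tool shift mm [-0.7  1.9 80.8] wy deg -0.08
8899 [ 0.54304661 -0.16259061  0.1103795 ] ((543.1022338867188, -164.36122131347656), (78.05596160888672, 56.356510162353516), 11.662355422973633)
[322.01466373 121.95155915   1.        ]
```

View pics/wrist_3.png

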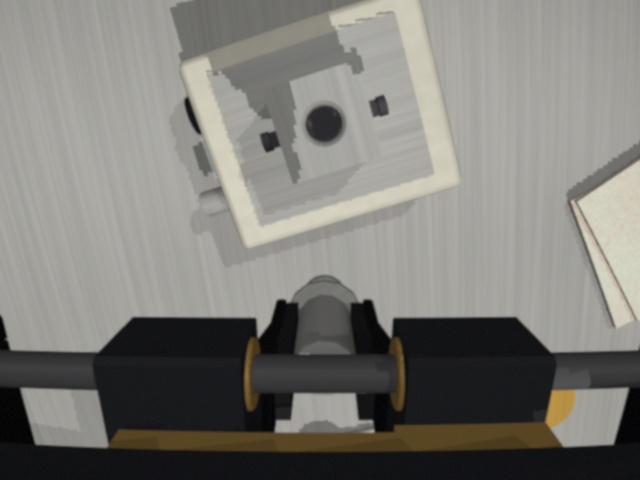

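The bore shows as a dark disc at about (324,124), with the block around it and the held plug's tip at (324,280).

```bash
python3 -c "
from h import *
for n,tag,(u,v),r in(('wrist','3',(324,124),30),('top','0',(408,215),9),('side','0',(300,172),10)):
  c=load(n,tag);g=cv2.cvtColor(c['p'],cv2.COLOR_RGB2GRAY)
  roi=g[v-r:v+r+1,u-r:u+r+1];t,b=cv2.threshold(roi,0,255,cv2.THRESH_BINARY_INV+cv2.THRESH_OTSU) 
  if n=='wrist': b=(roi<75).astype(np.uint8)*255
  cs,_=cv2.findContours(b,cv2.RETR_EXTERNAL,cv2.CHAIN_APPROX_NONE);k=max(cs,key=cv2.contourArea)
  e=cv2.fitEllipse(k);x,y=e[0][0]+u-r,e[0][1]+v-r
  print(n,t,e[1],(x,y),onz(c,x,y,.11).round(4))
# held plug: tip disc centre in wrist view, where TCP axis projects
c=load('wrist','3');R=bot.read_state()
p=np.array(R['position']);
for dz in(.031,.063):
  q=c['T'][:3,:3]@(p-[0,0,dz])+c['T'][:3,3];print(dz,cv2.projectPoints(q[None],np.zeros(3),np.zeros(3),c['K'],c['D'])[0].ravel())
"
```

```text
wrist 105.0 (34.259071350097656, 35.09893798828125) (323.9587154388428, 123.37845420837402) [ 0.5433 -0.1644  0.11  ]
top 75.0 (9.312024116516113, 9.865865707397461) (408.5226860046387, 214.8440456390381) [ 0.5426 -0.1648  0.11  ]
side 125.0 (2.8928046226501465, 30.293193817138672) (303.90452098846436, 180.64998054504395) [ 0.5286 -0.1318  0.11  ]
0.031 [323.11368648 313.56365965]
0.063 [323.23980287 287.31111085]
```

Request:
drive_tool([
  {"dx":0,"dy":0,"dz":0.5,"wx":0,"wy":0,"wz":0,"grip":0},
  {"dx":0,"dy":0,"dz":0.7,"wx":0,"wy":0,"wz":0,"grip":0},
  {"dx":0,"dy":0,"dz":0.5,"wx":0,"wy":0,"wz":0,"grip":0},
  {"dx":0,"dy":0,"dz":0.3,"wx":0,"wy":0,"wz":0,"grip":0},
  {"dx":0,"dy":0.5,"dz":0,"wx":0,"wy":0,"wz":0,"grip":0},
  {"dx":0,"dy":0.5,"dz":0,"wx":0,"wy":0,"wz":0,"grip":0},
  {"dx":0,"dy":0,"dz":0,"wx":0,"wy":0,"wz":0,"grip":0},
  {"dx":0,"dy":0,"dz":0,"wx":0,"wy":0,"wz":0,"grip":0},
])

```text
time_s: 8.62
position: [0.5435, -0.1665, 0.1875]
tcp_rot: [[0.995, 0.001, 0.103], [-0.103, -0.001, 0.995], [0.001, -1.0, -0.0]]
force: [-0.8, -0.8, -0.3]
opening: 0.247
```

```bash
python3 -c "
from h import *
to_tool([.543,-.1645,.141],-5.8)
cs=cap('side','4')
cv2.imwrite('pics/side_4c.png',cv2.resize(cs['p'][90:240,200:400,::-1],(800,600),interpolation=cv2.INTER_CUBIC))
to_tool([.543,-.1645,.141],-5.8)
"
```

```text
t 8.625 pos [ 0.5435 -0.1665  0.1875] jaw -5.93 y [ 1.e-03 -6.e-04 -1.e+00] F [-0.82 -0.76 -0.34] open 0.247
tool shift mm [-0.8 46.5  2. ] wy deg -0.13
t 8.675 pos [ 0.5437 -0.1667  0.1878] jaw -5.94 y [ 1.6e-03 -9.0e-04 -1.0e+00] F [-0.08  0.82 -1.6 ] open 0.243
tool shift mm [-1.  46.8  2.1] wy deg -0.14
```

View pics/side_4c.png

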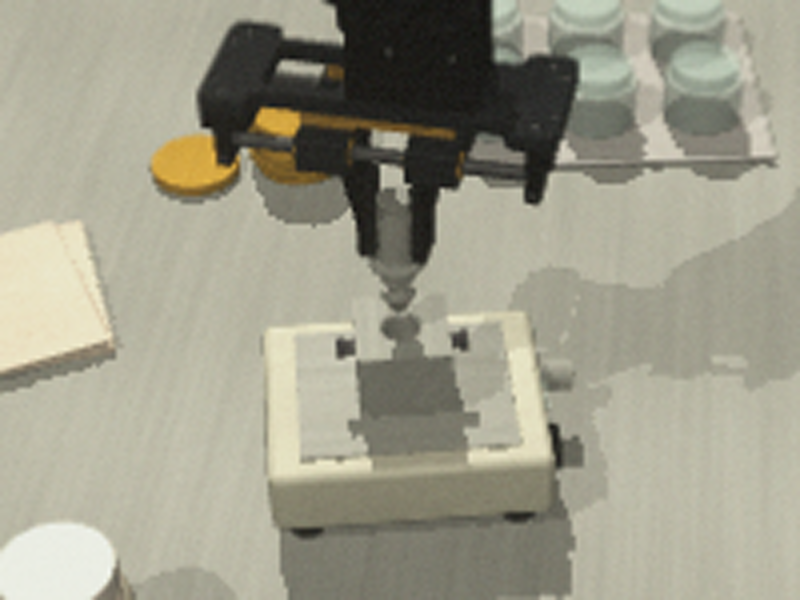

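The crop shows the plug upright, its tip at (398,295), straight over the bore at (400,325). I'll take out the 2 mm y error and go on down.

Request:
drive_tool([
  {"dx":-0.02,"dy":0,"dz":0.05,"wx":0,"wy":0,"wz":0,"grip":0},
  {"dx":0,"dy":0.2,"dz":0,"wx":0,"wy":0,"wz":0,"grip":0},
  {"dx":0,"dy":0.15,"dz":0,"wx":0,"wy":0,"wz":0,"grip":0},
  {"dx":0,"dy":0,"dz":0,"wx":0,"wy":0,"wz":0,"grip":0},
  {"dx":0,"dy":0,"dz":0,"wx":0,"wy":0,"wz":0,"grip":0},
])

```text
time_s: 9.3
position: [0.5424, -0.1643, 0.1728]
tcp_rot: [[0.995, -0.0, 0.103], [-0.103, 0.0, 0.995], [-0.0, -1.0, 0.0]]
force: [-0.1, 0.0, -1.7]
opening: 0.244
```

Request:
drive_tool([
  {"dx":0,"dy":0,"dz":0,"wx":0,"wy":0,"wz":0,"grip":0},
])

```text
time_s: 9.43
position: [0.5425, -0.1644, 0.1731]
tcp_rot: [[0.995, 0.0, 0.103], [-0.103, -0.0, 0.995], [0.0, -1.0, -0.0]]
force: [-0.0, -0.1, -1.0]
opening: 0.244
```

Request:
drive_tool([
  {"dx":0,"dy":0,"dz":0,"wx":0,"wy":0,"wz":0,"grip":0},
])

```text
time_s: 9.55
position: [0.5425, -0.1643, 0.1731]
tcp_rot: [[0.995, 0.0, 0.103], [-0.103, -0.0, 0.995], [0.0, -1.0, -0.0]]
force: [-0.2, 0.2, -1.9]
opening: 0.24
```

Request:
drive_tool([
  {"dx":0.01,"dy":0.08,"dz":0,"wx":0,"wy":0,"wz":0,"grip":0},
  {"dx":0,"dy":0.08,"dz":0,"wx":0,"wy":0,"wz":0,"grip":0},
  {"dx":0,"dy":0,"dz":0,"wx":0,"wy":0,"wz":0,"grip":0},
])

```text
time_s: 9.93
position: [0.5425, -0.1642, 0.1661]
tcp_rot: [[0.995, -0.001, 0.103], [-0.103, 0.0, 0.995], [-0.001, -1.0, 0.0]]
force: [-1.0, -0.5, -0.8]
opening: 0.249
```

Request:
drive_tool([
  {"dx":0,"dy":0.08,"dz":0,"wx":0,"wy":0,"wz":0,"grip":0},
  {"dx":0,"dy":0,"dz":0,"wx":0,"wy":0,"wz":0,"grip":0},
])

```text
time_s: 10.18
position: [0.5426, -0.1642, 0.163]
tcp_rot: [[0.995, -0.001, 0.103], [-0.103, 0.0, 0.995], [-0.001, -1.0, 0.0]]
force: [-0.2, -0.0, -1.2]
opening: 0.242
```

Request:
drive_tool([
  {"dx":0,"dy":0.06,"dz":0,"wx":0,"wy":0,"wz":0,"grip":0},
  {"dx":0,"dy":0,"dz":0,"wx":0,"wy":0,"wz":0,"grip":0},
])

```text
time_s: 10.42
position: [0.5427, -0.1643, 0.1608]
tcp_rot: [[0.995, -0.0, 0.103], [-0.103, 0.0, 0.995], [-0.0, -1.0, 0.0]]
force: [-0.9, -0.4, -0.4]
opening: 0.244
```

Request:
drive_tool([
  {"dx":0,"dy":0.06,"dz":0,"wx":0,"wy":0,"wz":0,"grip":0},
  {"dx":0,"dy":0,"dz":0,"wx":0,"wy":0,"wz":0,"grip":0},
])

```text
time_s: 10.68
position: [0.5426, -0.1643, 0.1584]
tcp_rot: [[0.995, -0.0, 0.103], [-0.103, 0.0, 0.995], [-0.0, -1.0, 0.0]]
force: [-0.1, 0.4, -1.1]
opening: 0.238
```

Request:
drive_tool([
  {"dx":0,"dy":0.05,"dz":0,"wx":0,"wy":0,"wz":0,"grip":0},
  {"dx":0,"dy":0,"dz":0,"wx":0,"wy":0,"wz":0,"grip":0},
])

```text
time_s: 10.92
position: [0.5426, -0.1644, 0.1565]
tcp_rot: [[0.995, -0.001, 0.103], [-0.103, -0.0, 0.995], [-0.001, -1.0, -0.0]]
force: [-1.2, -0.1, 0.2]
opening: 0.248
```

Request:
drive_tool([
  {"dx":0,"dy":0.04,"dz":0,"wx":0,"wy":0,"wz":0,"grip":0},
  {"dx":0,"dy":0,"dz":0,"wx":0,"wy":0,"wz":0,"grip":0},
])

```text
time_s: 11.18
position: [0.5428, -0.1644, 0.1552]
tcp_rot: [[0.995, 0.0, 0.103], [-0.103, -0.0, 0.995], [0.0, -1.0, -0.0]]
force: [-0.8, -1.8, 2.2]
opening: 0.241
```

Request:
drive_tool([
  {"dx":0,"dy":0.04,"dz":0,"wx":0,"wy":0,"wz":0,"grip":0},
  {"dx":0,"dy":0,"dz":0,"wx":0,"wy":0,"wz":0,"grip":0},
])

```text
time_s: 11.42
position: [0.543, -0.1645, 0.1536]
tcp_rot: [[0.995, 0.001, 0.103], [-0.103, -0.0, 0.995], [0.001, -1.0, -0.0]]
force: [-0.4, -0.5, 3.3]
opening: 0.244
```

Request:
drive_tool([
  {"dx":0,"dy":0.03,"dz":0,"wx":0,"wy":0,"wz":0,"grip":0},
  {"dx":0,"dy":0,"dz":0,"wx":0,"wy":0,"wz":0,"grip":0},
])

```text
time_s: 11.68
position: [0.543, -0.1645, 0.1524]
tcp_rot: [[0.995, 0.001, 0.103], [-0.103, -0.0, 0.995], [0.001, -1.0, -0.0]]
force: [-1.4, -0.1, 3.3]
opening: 0.243
```

Request:
drive_tool([
  {"dx":0,"dy":0.03,"dz":0,"wx":0,"wy":0,"wz":0,"grip":0},
  {"dx":0,"dy":0,"dz":0,"wx":0,"wy":0,"wz":0,"grip":0},
])

```text
time_s: 11.92
position: [0.5431, -0.1645, 0.1513]
tcp_rot: [[0.995, 0.001, 0.103], [-0.103, -0.0, 0.995], [0.001, -1.0, -0.0]]
force: [-1.6, -0.3, 5.5]
opening: 0.245
```

Request:
drive_tool([
  {"dx":0,"dy":0.03,"dz":0,"wx":0,"wy":0,"wz":0,"grip":0},
  {"dx":0,"dy":0,"dz":0,"wx":0,"wy":0,"wz":0,"grip":0},
])

```text
time_s: 12.18
position: [0.5431, -0.1645, 0.1503]
tcp_rot: [[0.995, 0.001, 0.103], [-0.103, -0.001, 0.995], [0.001, -1.0, -0.0]]
force: [-0.8, 0.2, 6.0]
opening: 0.241
```

Request:
drive_tool([
  {"dx":0,"dy":0.03,"dz":0,"wx":0,"wy":0,"wz":0,"grip":0},
  {"dx":0,"dy":0,"dz":0,"wx":0,"wy":0,"wz":0,"grip":0},
])

```text
time_s: 12.42
position: [0.5431, -0.1646, 0.1492]
tcp_rot: [[0.995, 0.001, 0.103], [-0.103, -0.001, 0.995], [0.001, -1.0, -0.001]]
force: [-0.7, -0.7, 6.8]
opening: 0.245
```

Request:
drive_tool([
  {"dx":0,"dy":0.03,"dz":0,"wx":0,"wy":0,"wz":0,"grip":0},
  {"dx":0,"dy":0,"dz":0,"wx":0,"wy":0,"wz":0,"grip":0},
])

```text
time_s: 12.68
position: [0.5433, -0.1646, 0.1484]
tcp_rot: [[0.995, 0.001, 0.103], [-0.103, -0.001, 0.995], [0.001, -1.0, -0.001]]
force: [-1.3, 0.5, 9.5]
opening: 0.244
```

Request:
drive_tool([
  {"dx":0,"dy":0.03,"dz":0,"wx":0,"wy":0,"wz":0,"grip":0},
  {"dx":0,"dy":0,"dz":0,"wx":0,"wy":0,"wz":0,"grip":0},
])

```text
time_s: 12.92
position: [0.5431, -0.1646, 0.1469]
tcp_rot: [[0.995, 0.001, 0.103], [-0.103, -0.001, 0.995], [0.001, -1.0, -0.001]]
force: [-0.7, -1.4, -4.8]
opening: 0.244
```

Request:
drive_tool([
  {"dx":0,"dy":0.03,"dz":0,"wx":0,"wy":0,"wz":0,"grip":0},
  {"dx":0,"dy":0,"dz":0,"wx":0,"wy":0,"wz":0,"grip":0},
])

```text
time_s: 13.18
position: [0.5425, -0.164, 0.1441]
tcp_rot: [[0.995, -0.001, 0.104], [-0.104, 0.001, 0.995], [-0.001, -1.0, 0.001]]
force: [0.3, -0.8, -1.3]
opening: 0.246
```

Request:
drive_tool([
  {"dx":0,"dy":0.03,"dz":0,"wx":0,"wy":0,"wz":0,"grip":0},
  {"dx":0,"dy":0,"dz":0,"wx":0,"wy":0,"wz":0,"grip":0},
])

```text
time_s: 13.42
position: [0.5427, -0.1642, 0.1434]
tcp_rot: [[0.995, -0.001, 0.103], [-0.103, 0.0, 0.995], [-0.001, -1.0, 0.0]]
force: [1.5, -0.2, -1.4]
opening: 0.247
```

The latches snapped in: the force dropped. Now I'll go on down until the flange lies on the face.

Request:
drive_tool([
  {"dx":0,"dy":0.03,"dz":0,"wx":0,"wy":0,"wz":0,"grip":0},
  {"dx":0,"dy":0,"dz":0,"wx":0,"wy":0,"wz":0,"grip":0},
])

```text
time_s: 13.68
position: [0.5428, -0.1643, 0.1425]
tcp_rot: [[0.995, -0.0, 0.103], [-0.103, 0.0, 0.995], [-0.0, -1.0, 0.0]]
force: [-0.4, -0.2, -0.5]
opening: 0.246
```

Request:
drive_tool([
  {"dx":0,"dy":0.03,"dz":0,"wx":0,"wy":0,"wz":0,"grip":0},
  {"dx":0,"dy":0,"dz":0,"wx":0,"wy":0,"wz":0,"grip":0},
])

```text
time_s: 13.92
position: [0.5428, -0.1643, 0.1413]
tcp_rot: [[0.995, -0.0, 0.103], [-0.103, 0.0, 0.995], [-0.0, -1.0, 0.0]]
force: [-0.1, 0.5, -0.8]
opening: 0.247
```

Request:
drive_tool([
  {"dx":0,"dy":0.03,"dz":0,"wx":0,"wy":0,"wz":0,"grip":0},
  {"dx":0,"dy":0,"dz":0,"wx":0,"wy":0,"wz":0,"grip":0},
])

```text
time_s: 14.18
position: [0.5429, -0.1644, 0.1405]
tcp_rot: [[0.995, 0.0, 0.103], [-0.103, -0.0, 0.995], [0.0, -1.0, -0.0]]
force: [-1.3, 0.7, 1.9]
opening: 0.241
```

Request:
drive_tool([
  {"dx":0,"dy":0.03,"dz":0,"wx":0,"wy":0,"wz":0,"grip":0},
  {"dx":0,"dy":0,"dz":0,"wx":0,"wy":0,"wz":0,"grip":0},
  {"dx":0,"dy":0,"dz":0,"wx":0,"wy":0,"wz":0,"grip":0},
])

```text
time_s: 14.55
position: [0.5429, -0.1644, 0.1397]
tcp_rot: [[0.995, 0.0, 0.103], [-0.103, -0.0, 0.995], [0.0, -1.0, -0.0]]
force: [-1.1, 0.8, 6.3]
opening: 0.244
```

Request:
drive_tool([
  {"dx":0,"dy":0.02,"dz":0,"wx":0,"wy":0,"wz":0,"grip":0},
  {"dx":0,"dy":0,"dz":0,"wx":0,"wy":0,"wz":0,"grip":0},
  {"dx":0,"dy":0,"dz":0,"wx":0,"wy":0,"wz":0,"grip":0},
])

```text
time_s: 14.92
position: [0.5429, -0.1644, 0.1393]
tcp_rot: [[0.995, 0.001, 0.103], [-0.103, -0.0, 0.995], [0.001, -1.0, -0.0]]
force: [-2.4, 0.8, 8.1]
opening: 0.247
```

Fully home with about 9 N of push, contact at z ≈ 0.1412 as expected. Next is the pull test.

Request:
drive_tool([
  {"dx":0,"dy":-0.04,"dz":0,"wx":0,"wy":0,"wz":0,"grip":0},
  {"dx":0,"dy":-0.04,"dz":0,"wx":0,"wy":0,"wz":0,"grip":0},
  {"dx":0,"dy":0,"dz":0,"wx":0,"wy":0,"wz":0,"grip":0},
])

```text
time_s: 15.3
position: [0.5429, -0.1644, 0.1411]
tcp_rot: [[0.995, 0.0, 0.103], [-0.103, -0.0, 0.995], [0.0, -1.0, -0.0]]
force: [0.5, -0.1, 0.0]
opening: 0.242
```

Request:
drive_tool([
  {"dx":0,"dy":-0.03,"dz":0,"wx":0,"wy":0,"wz":0,"grip":0},
  {"dx":0,"dy":0,"dz":0,"wx":0,"wy":0,"wz":0,"grip":0},
])

```text
time_s: 15.55
position: [0.5428, -0.1643, 0.1423]
tcp_rot: [[0.995, -0.0, 0.103], [-0.103, 0.0, 0.995], [-0.0, -1.0, 0.0]]
force: [-0.0, 0.6, -2.1]
opening: 0.248
```

Request:
drive_tool([
  {"dx":0,"dy":-0.03,"dz":0,"wx":0,"wy":0,"wz":0,"grip":0},
  {"dx":0,"dy":0,"dz":0,"wx":0,"wy":0,"wz":0,"grip":0},
])

```text
time_s: 15.8
position: [0.5429, -0.1643, 0.1438]
tcp_rot: [[0.995, 0.0, 0.103], [-0.103, -0.0, 0.995], [0.0, -1.0, -0.0]]
force: [-0.0, -0.5, -1.2]
opening: 0.248
```

Request:
drive_tool([
  {"dx":0,"dy":-0.03,"dz":0,"wx":0,"wy":0,"wz":0,"grip":0},
  {"dx":0,"dy":0,"dz":0,"wx":0,"wy":0,"wz":0,"grip":0},
])

```text
time_s: 16.05
position: [0.5427, -0.1643, 0.1447]
tcp_rot: [[0.995, -0.0, 0.103], [-0.103, 0.0, 0.995], [-0.0, -1.0, 0.0]]
force: [-0.7, -0.6, -3.1]
opening: 0.239
```

Request:
drive_tool([
  {"dx":0,"dy":-0.02,"dz":0,"wx":0,"wy":0,"wz":0,"grip":0},
  {"dx":0,"dy":0,"dz":0,"wx":0,"wy":0,"wz":0,"grip":0},
])

```text
time_s: 16.3
position: [0.5427, -0.1643, 0.1453]
tcp_rot: [[0.995, -0.0, 0.103], [-0.103, 0.0, 0.995], [-0.0, -1.0, 0.0]]
force: [1.0, -1.1, -6.2]
opening: 0.245
```

Request:
drive_tool([
  {"dx":0,"dy":-0.02,"dz":0,"wx":0,"wy":0,"wz":0,"grip":0},
  {"dx":0,"dy":0,"dz":0,"wx":0,"wy":0,"wz":0,"grip":0},
])

```text
time_s: 16.55
position: [0.5427, -0.1642, 0.146]
tcp_rot: [[0.995, -0.0, 0.103], [-0.103, 0.0, 0.995], [-0.001, -1.0, 0.0]]
force: [1.3, -0.4, -9.7]
opening: 0.246
```

Request:
drive_tool([
  {"dx":0,"dy":-0.01,"dz":0,"wx":0,"wy":0,"wz":0,"grip":0},
  {"dx":0,"dy":0,"dz":0,"wx":0,"wy":0,"wz":0,"grip":0},
])

```text
time_s: 16.8
position: [0.5426, -0.1643, 0.1465]
tcp_rot: [[0.995, -0.001, 0.103], [-0.103, 0.0, 0.995], [-0.001, -1.0, 0.0]]
force: [1.5, -0.6, -11.8]
opening: 0.246
```

Request:
drive_tool([
  {"dx":0,"dy":0,"dz":0,"wx":0,"wy":0,"wz":0,"grip":0},
  {"dx":0,"dy":0,"dz":0,"wx":0,"wy":0,"wz":0,"grip":0},
  {"dx":0,"dy":0,"dz":0,"wx":0,"wy":0,"wz":0,"grip":0},
  {"dx":0,"dy":0,"dz":0,"wx":0,"wy":0,"wz":0,"grip":0},
])

```text
time_s: 17.3
position: [0.5426, -0.1642, 0.1468]
tcp_rot: [[0.995, -0.0, 0.103], [-0.103, 0.0, 0.995], [-0.0, -1.0, 0.0]]
force: [1.3, -1.2, -12.6]
opening: 0.244
```

Request:
drive_tool([
  {"dx":0,"dy":0,"dz":0,"wx":0,"wy":0,"wz":0,"grip":0},
  {"dx":0,"dy":0,"dz":0,"wx":0,"wy":0,"wz":0,"grip":0},
  {"dx":0,"dy":0,"dz":0,"wx":0,"wy":0,"wz":0,"grip":0},
  {"dx":0,"dy":0,"dz":0,"wx":0,"wy":0,"wz":0,"grip":0},
])

```text
time_s: 17.8
position: [0.5426, -0.1643, 0.1469]
tcp_rot: [[0.995, -0.0, 0.103], [-0.103, 0.0, 0.995], [-0.0, -1.0, 0.0]]
force: [1.5, 0.3, -12.7]
opening: 0.242
```

Request:
drive_tool([
  {"dx":0,"dy":0.01,"dz":0,"wx":0,"wy":0,"wz":0,"grip":0},
  {"dx":0,"dy":0,"dz":0,"wx":0,"wy":0,"wz":0,"grip":0},
  {"dx":0,"dy":0,"dz":0,"wx":0,"wy":0,"wz":0,"grip":0},
  {"dx":0,"dy":0,"dz":0,"wx":0,"wy":0,"wz":0,"grip":0},
  {"dx":0,"dy":0,"dz":0,"wx":0,"wy":0,"wz":0,"grip":0},
  {"dx":0,"dy":0,"dz":0,"wx":0,"wy":0,"wz":0,"grip":0},
  {"dx":0,"dy":0,"dz":0,"wx":0,"wy":0,"wz":0,"grip":0},
])

```text
time_s: 18.68
position: [0.5427, -0.1643, 0.1465]
tcp_rot: [[0.995, -0.0, 0.103], [-0.103, 0.0, 0.995], [-0.0, -1.0, 0.0]]
force: [0.5, -0.0, -11.7]
opening: 0.248
```

Request:
drive_tool([
  {"dx":0,"dy":0.05,"dz":0,"wx":0,"wy":0,"wz":0,"grip":0},
  {"dx":0,"dy":0.05,"dz":0,"wx":0,"wy":0,"wz":0,"grip":0},
  {"dx":0,"dy":0.04,"dz":0,"wx":0,"wy":0,"wz":0,"grip":0},
  {"dx":0,"dy":0,"dz":0,"wx":0,"wy":0,"wz":0,"grip":0},
  {"dx":0,"dy":0,"dz":0,"wx":0,"wy":0,"wz":0,"grip":0},
  {"dx":0,"dy":0,"dz":0,"wx":0,"wy":0,"wz":0,"grip":0},
])

```text
time_s: 19.42
position: [0.5431, -0.1645, 0.1412]
tcp_rot: [[0.995, 0.001, 0.103], [-0.103, -0.0, 0.995], [0.001, -1.0, -0.0]]
force: [-1.3, -1.3, -1.0]
opening: 0.248
```

Lower a bit to press the flange home again, then release.

Request:
drive_tool([
  {"dx":0,"dy":0.025,"dz":0,"wx":0,"wy":0,"wz":0,"grip":0},
  {"dx":0,"dy":0.01,"dz":0,"wx":0,"wy":0,"wz":0,"grip":0},
  {"dx":0,"dy":0,"dz":0,"wx":0,"wy":0,"wz":0,"grip":0},
  {"dx":0,"dy":0,"dz":0,"wx":0,"wy":0,"wz":0,"grip":0},
])

```text
time_s: 19.92
position: [0.5431, -0.1645, 0.14]
tcp_rot: [[0.995, 0.001, 0.103], [-0.103, -0.001, 0.995], [0.001, -1.0, -0.0]]
force: [-1.1, -1.0, 4.6]
opening: 0.245
```

Request:
drive_tool([
  {"dx":0,"dy":0,"dz":0,"wx":0,"wy":0,"wz":0,"grip":60},
  {"dx":0,"dy":0,"dz":0,"wx":0,"wy":0,"wz":0,"grip":60},
  {"dx":0,"dy":0,"dz":0,"wx":0,"wy":0,"wz":0,"grip":60},
  {"dx":0,"dy":0,"dz":0,"wx":0,"wy":0,"wz":0,"grip":60},
  {"dx":0,"dy":0,"dz":0,"wx":0,"wy":0,"wz":0,"grip":60},
  {"dx":0,"dy":0,"dz":0,"wx":0,"wy":0,"wz":0,"grip":60},
])

```text
time_s: 20.68
position: [0.5428, -0.1643, 0.1395]
tcp_rot: [[0.995, -0.0, 0.103], [-0.103, 0.0, 0.995], [-0.0, -1.0, 0.0]]
force: [0.4, -1.0, -0.2]
opening: 0.682
```

Request:
drive_tool([
  {"dx":0,"dy":-0.4,"dz":0,"wx":0,"wy":0,"wz":0,"grip":60},
  {"dx":0,"dy":-0.6,"dz":0,"wx":0,"wy":0,"wz":0,"grip":60},
  {"dx":0,"dy":-0.8,"dz":0,"wx":0,"wy":0,"wz":0,"grip":60},
  {"dx":0,"dy":-0.8,"dz":0,"wx":0,"wy":0,"wz":0,"grip":60},
  {"dx":0,"dy":0,"dz":-0.8,"wx":0,"wy":0,"wz":0,"grip":60},
  {"dx":0,"dy":0,"dz":-0.8,"wx":0,"wy":0,"wz":0,"grip":60},
  {"dx":0,"dy":0,"dz":0,"wx":0,"wy":0,"wz":0,"grip":60},
  {"dx":0,"dy":0,"dz":0,"wx":0,"wy":0,"wz":0,"grip":60},
])

```text
time_s: 21.68
position: [0.536, -0.2275, 0.2441]
tcp_rot: [[0.995, 0.0, 0.104], [-0.104, 0.001, 0.995], [0.0, -1.0, 0.001]]
force: [0.3, 0.7, -0.6]
opening: 0.692
```

```bash
python3 -c "
from h import *
to_tool([.543,-.1645,.141])
c=cap('wrist','5');P=cloud(c).reshape(-1,3)
for nm,lo,hi,r in(('top',.145,.17,.03),('flange',.1118,.118,.025),('block',.1,.1115,.05)):
  m=(np.hypot(P[:,0]-.543,P[:,1]+.1645)<r)&(P[:,2]>lo)&(P[:,2]<hi);Q=P[m]
  print(nm,m.sum(),np.median(Q,0).round(4),cv2.minAreaRect((Q[:,:2]*1000).astype(np.float32)))
cs=cap('side','5');cv2.imwrite('pics/side_5c.png',cv2.resize(cs['p'][120:240,230:390,::-1],(800,600),interpolation=cv2.INTER_CUBIC))
"
```

```text
t 21.675 pos [ 0.536  -0.2275  0.2441] jaw -5.95 y [ 2.e-04  5.e-04 -1.e+00] F [ 0.29  0.71 -0.61] open 0.692
tool shift mm [  0.4 103.1  63.3] wy deg None
top 1352 [ 0.5437 -0.1638  0.1562] ((543.7572021484375, -164.06581115722656), (21.35091781616211, 21.17815589904785), 49.370609283447266)
flange 763 [ 0.5444 -0.1574  0.1141] ((544.4925537109375, -164.59104919433594), (48.92696762084961, 43.80513381958008), 82.8415756225586)
block 6050 [ 0.5424 -0.1624  0.1102] ((543.0305786132812, -164.43312072753906), (77.5345230102539, 56.31843948364258), 11.53701114654541)
```

View pics/side_5c.png

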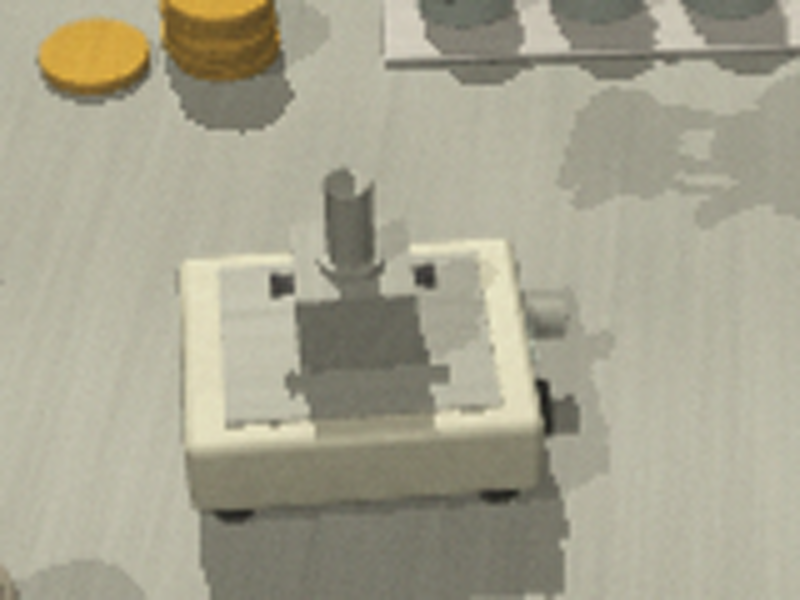

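The crop shows the plug upright in the coupling, flange at (350,268) flat on the block. Its top measures 46.0 mm above the face, just what a home plug must show.

```bash
python3 -c "
from h import *
print(workorder.hand_in(), bot.read_state()['time_s'])"
```

```text
the job is handed in; nothing more can be done
the job is handed in; nothing more can be done
```

The steel plug with the straight round grip is in the smaller filler's coupling, fully home, pull-tested and released. I handed the job in at about 22 s.

- **Push:** the latches spread at a wrist reading of about 10 N and snapped in. I then pressed the flange onto the face with about 9 N.
- **Pull:** after about 3 mm of free lift the latches held a net 10–11 N for nearly 2 s. From the force and the tool's travel, the coupling rose about 2.0–2.3 mm. I worked this out and did not read the joint directly.
- **Last check:** from the wrist camera, the plug's top is 46.0 mm above the coupling face, just what a fully home plug must show. Its axis is within about 1 mm of the bore's centre, and it looks upright in the side view. The gripper was open and clear of everything.
- **Disagreement:** before the first move, the side camera's depth put things about 2 mm off in y from the other two cameras. Its bore outline failed to fit, so I used the top and wrist views.
- **Not checked:** I did not re-measure the other plugs and the jars at the end; I saw no sign that the arm touched them.

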